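Make up two bench kits from the stock

TASK

Make up the two kits. The blue tray gets the orange-capped tube lying in its long bay and the amber bottle with the white cap standing upright in its bottle bay (the square one nearest the robot); the yellow tray gets the blue-capped tube lying in its long bay, the stirring bar flat in its small bay and the little red-capped bottle upright in its bottle bay. Set the bottles down gently without letting them drop or topple, leave the other two bottles (white with white cap, clear with blue cap) where they stand, and leave everything released and at rest.

Things in the scene. Friction and masses are not known exactly. Their poses are not given: they have to be found in the camera images.
- blue_tray: Blue kit tray, 146 (x) x 156 (y) x 18 mm high, fixed. Origin: centre of its underside; x roughly away from the robot, y left. Floor 4 mm thick, walls and dividers 4 mm, to 18 mm. Bays, inside x by y mm and centre: LONG bay, whole left side, 138x68 at (0, +40); square BOTTLE bay, right and nearest the robot, 72x76 at (-33, -36); SMALL bay behind it, 62x76 at (+38, -36)
- yellow_tray: Yellow kit tray, 146 (x) x 156 (y) x 18 mm high, fixed. Origin: centre of its underside; x roughly away from the robot, y left. Floor 4 mm thick, walls and dividers 4 mm, to 18 mm. Bays, inside x by y mm and centre: LONG bay, whole left side, 138x68 at (0, +40); square BOTTLE bay, right and nearest the robot, 72x76 at (-33, -36); SMALL bay behind it, 62x76 at (+38, -36)
- amber_bottle_center (a point): Amber bottle with a white cap, standing, 50 mm across, 101 mm tall, about 0.18 kg; straight-sided from the foot to about 65 mm up; the point is its centre, 50.5 mm above its underside; z up its axis
- red_bottle_center (a point): Small white bottle with a red cap, standing, 40 mm across, 77 mm tall, about 0.08 kg; straight-sided to about 50 mm up; the point is its centre, 38.5 mm above its underside; z up its axis
- blue_tube_center (a point): Centrifuge tube with a blue cap, lying, 17 mm thick, 110 mm long along its own y, cap at its -y end, pointed at its +y end, 12 g, can roll; the point is its centre, 8.5 mm above what it lies on
- orange_tube_center (a point): Centrifuge tube with an orange cap, lying, 17 mm thick, 110 mm long along its own y, cap at its -y end, pointed at its +y end, 12 g, can roll; the point is its centre, 8.5 mm above what it lies on
- stirrer_bar_center (a point): White magnetic stirring bar, lying, 10 mm wide and high, 40 mm long along its own y, 12 g; the point is its centre, 5 mm above what it lies on
- white_bottle_center (a point): White bottle with a white cap, standing, 50 mm across, 95 mm tall, in neither kit, stays where it is; the point is its centre, 47.5 mm up
- clear_bottle_center (a point): Clear bottle with a wide blue cap, standing, 55 mm across, 96 mm tall, in neither kit, stays where it is; the point is its centre, 48 mm up
There are look-alikes about, which are no part of the job. Leave any purple look-alike of the part that bears clear_bottle_center alone.

How it is judged (in metres and radians):
At the end, for the whole second after the job is handed in: Amber bottle and orange-capped tube in the blue tray, red-capped bottle, blue-capped tube and stirring bar in the yellow tray, each on the floor of its bay, tubes and bar flat, bottles upright within 0.12 rad; all at rest; the other two bottles upright within 30 mm of their places (x of amber_bottle_center in the frame of blue_tray between -0.053 and -0.013 m and y of amber_bottle_center in the frame of blue_tray between -0.056 and -0.016 m and z of amber_bottle_center in the frame of blue_tray between 0.0505 and 0.0595 m and angle between each of amber_bottle_center, red_bottle_center, white_bottle_center, clear_bottle_center's own z axis and vertical below 0.12 rad and x of orange_tube_center in the frame of blue_tray between -0.02 and 0.02 m and y of orange_tube_center in the frame of blue_tray between 0.01 and 0.07 m and z of orange_tube_center in the frame of blue_tray between 0.008 and 0.0175 m and angle between orange_tube_center's own y axis and vertical between 1.49 and 1.65 rad and x of red_bottle_center in the frame of yellow_tray between -0.053 and -0.013 m and y of red_bottle_center in the frame of yellow_tray between -0.056 and -0.016 m and z of red_bottle_center in the frame of yellow_tray between 0.0385 and 0.0475 m and x of blue_tube_center in the frame of yellow_tray between -0.02 and 0.02 m and y of blue_tube_center in the frame of yellow_tray between 0.01 and 0.07 m and z of blue_tube_center in the frame of yellow_tray between 0.008 and 0.0175 m and angle between blue_tube_center's own y axis and vertical between 1.49 and 1.65 rad and x of stirrer_bar_center in the frame of yellow_tray between 0.008 and 0.068 m and y of stirrer_bar_center in the frame of yellow_tray between -0.073 and 0.001 m and z of stirrer_bar_center in the frame of yellow_tray between 0.005 and 0.0135 m and linear speed of each of amber_bottle, red_bottle, blue_tube, orange_tube, stirrer_bar below 0.02 m/s and distance of each of white_bottle_center, clear_bottle_center from where it was at the start of the episode below 0.03 m); the robot touches nothing.
It fails at once if the amber bottle toppled or was dropped (angle between amber_bottle_center's own z axis and vertical above 0.7 rad or linear speed of amber_bottle above 1.2 m/s).
It fails at once if the red-capped bottle toppled or was dropped (angle between red_bottle_center's own z axis and vertical above 0.7 rad or linear speed of red_bottle above 1.2 m/s).
It fails at once if a bottle that is in neither kit was shifted by more than 30 mm (distance of any of white_bottle_center, clear_bottle_center from where it was at the start of the episode above 0.03 m).
It also fails if it takes over 122 s, if anything falls off the work surface, if the arm or the gripper's body presses on something with over 40 N, if the wrist force passes 120 N, or if a joint passes its speed limit or range.

ROBOT

A 6-joint arm with a two-finger parallel gripper is mounted at the origin on a cart in front of the work surface, level with it; the furniture and walls round the work are solid. World frame = base frame: x ahead of the robot, y to its left, z up, the work surface at z = 0. Lengths are in mm, angles in rad, forces in N, time in s.
With the tool pointing down it reaches from about 350 to 875 mm from the base axis. Payload 4.2 kg.
Tool frame: the origin (TCP) lies between the finger pads; the fingertips stand 25 mm ahead of it and the grasp point (between the pads) lies 6 mm ahead of it; z points along the fingers, y is the line along which they close (so a half turn about z gives the same grasp; the last joint's range is limited). The gripper opens to 85 mm and grips with 20 to 120 N. Pads are 22 mm wide; open, the fingers measure 114 mm over their backs; the gripper's body (76 mm by 85 mm) begins 54 mm behind the grasp point. The pads swing forward as they close: fully open they stand 13 mm farther back than shut.
Start: joints at [-0.855, 0.385, 0.008, 0, -1.194, -0.259], TCP at [275.686, -560.889, 256.312] pointing down, gripper open.
Joint ranges: [-3.14, 3.14], [-1.21, 2.06], [-1.07, 1.41], [-3.16, 2.05], [-2.99, -0.16], [-3.1, 3.1]. Speed limits (rad/s): [2.79, 2.79, 3.14, 3.14, 3.14, 3.14].

INTERFACE

Orientations are given as a unit quaternion [x, y, z, w].
In Python, from bench import read_state, get_image, job_done gives the robot as it stands.
- The arm moves only by the tool play_rows, never from a script. Its argument "series" is a list of rows, each a list of 6 numbers: the shift along the world's x, y, z in mm, then the turn, a rotation vector about the world's x, y, z in units of 6 degrees (1.0 is 6 degrees). A call has 1 to 20 rows; each row shifts and turns the commanded pose from where the row before left it; what a row does not reach is not made up. A row lasts 1/12 s, in which the tool goes at most 41.7 mm and 7.16 degrees, less where a joint would pass 70% of its speed; a pose out of reach is approached as far as the arm can. A call is refused whole if a number of a shift passes 41.7 or a number of a turn 1, either way. A call with a gripper value outside its range is refused whole. "gripper" is the opening, from 0 (shut) to 1 (fully open), set as the call begins (left out, the last holds). The fingers move at their own pace and stop on an object; the grip force is fixed at half the most. Time passes only in rows, so rows that do not move let the fingers close. It gives the time, the measured TCP pose, the force, the opening and the grip force at its end, in the units of the state.
- read_state(): the state, without advancing time (a new reading comes with each control period).
- get_image(name): name is "side" or "top" or "wrist"; returns a dict with "image" (384x512x3 uint8, red, green, blue), "fx", "fy", "cx", "cy" (pixels), "eye" and "rotation" of the camera in the world. Camera axes: x right, y down, z forward; pixel columns grow to the right and rows downward; lengths in mm; the calibration is good to about 2 mm. A picture is of the moment at which its call begins. There is no depth.
- job_done(): hands the job in; it is judged then, once.
The state is a dict: "clock": time; "joints": joint angles; "joint_vel": joint speeds; "joint_efforts": joint torques, N m; "position": TCP position; "ee_rot": TCP orientation; "contact_force": force on the tool from outside, world axes, zero at the start; "wrist_torque": the same for the moment, N m; "gripper_width": finger opening in mm; "grasp_force": force on a finger pad.
Only numpy, scipy, OpenCV 4.12 (cv2) and the standard library are available. Lean on these libraries where they do the work, as an engineer would, in place of code of your own. Each camera call takes 0.05 s, during which the arm holds its last target. There are 200 camera calls.

## Working session

There is one attempt and no reset: what is moved stays moved. The work goes in short steps, Python scripts to look and compute and a tool call to move; the robot and the scene stay as the last step left them, time stands still between calls to the robot, and variables do not carry over. Pictures are saved under pics/ and viewed, at most 14 in all, crops included, and the job is handed in when it is done.

Besides the shell and the picture viewer there is one more tool, called as name(argument=value, ...), one argument or row to a line, values as JSON. play_rows: Moves the arm, as the interface text tells. Its arguments: {"type":"object","properties":{"series":{"type":"array","items":{"type":"array","items":{"type":"number"}}},"gripper":{"type":"number"}},"required":["series"]}

```bash
ls; mkdir -p pics
cat > h.py <<'E'
import numpy as np, cv2
from bench import read_state, get_image, job_done
def snap(n,f):
    d=get_image(n); cv2.imwrite(f'pics/{f}.png',d['image'][:,:,::-1])
    np.savez(f'pics/{f}.npz',**d); return d
def px2w(f,u,v,z):
    d=np.load(f'pics/{f}.npz'); r=d['rotation']@np.array([(u-d['cx'])/d['fx'],(v-d['cy'])/d['fy'],1]); e=d['eye']
    return (e+r*(z-e[2])/r[2])
E
python3 - <<'E'
from h import *
for n in('top','side'):
    d=snap(n,n+'0'); print(n,d['fx'],d['eye'],d['rotation'].round(3).tolist())
    cv2.imwrite(f'pics/{n}0b.png',cv2.resize(d['image'][:,:,::-1],(800,600),interpolation=cv2.INTER_CUBIC))
print(read_state())
E
```

```text
pics
top 432.179876283338 [ 209.94204812   57.17781019 1483.23886661] [-0.687, 0.719, -0.071, 0.071]
side 489.2681309750741 [ 225.25764032 1065.57270036 1037.08388601] [-0.119, 0.91, -0.393, 0.058]
{'clock': 0.1, 'joints': array([-8.55396733e-01,  3.85475060e-01,  6.75750708e-03, -4.24968738e-04,
       -1.19397483e+00, -2.58620103e-01]), 'joint_vel': array([-0.00019253, -0.00259774,  0.00311167,  0.00040059,  0.0007684 ,
       -0.00081361]), 'joint_efforts': array([ 2.19643748e-04, -3.93320096e+01,  1.88929421e+01,  4.19799060e+00,
       -2.59197936e-03,  1.17545645e-05]), 'position': array([ 275.48422567, -560.49033917,  255.33322634]), 'ee_rot': array([-2.26332932e-01,  9.74049519e-01,  9.30236797e-04, -2.69124773e-04]), 'contact_force': array([ 0.31708602, -0.10821629, -0.29570348]), 'wrist_torque': array([-0.00094244,  0.04072383, -0.0056262 ]), 'grasp_force': 0.0, 'gripper_width': 85.25059221048907}
```

View pics/top0b.png

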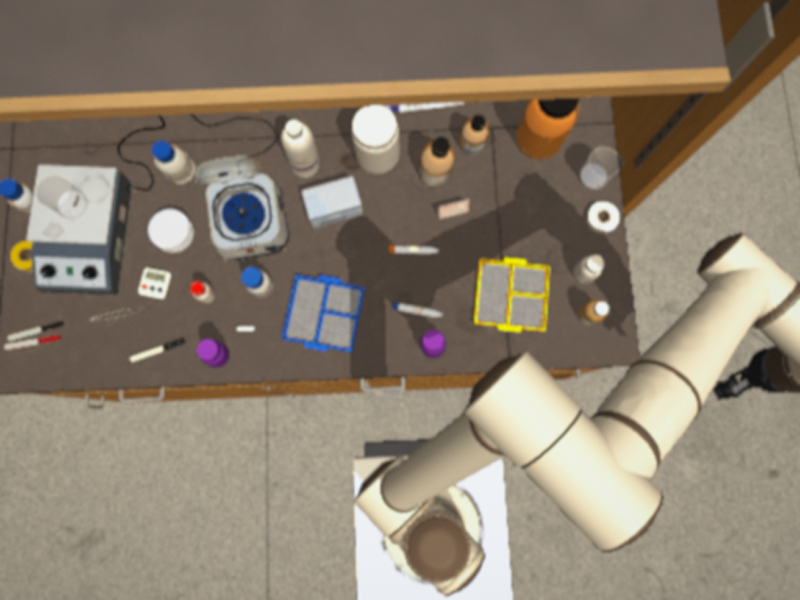

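View pics/side0b.png

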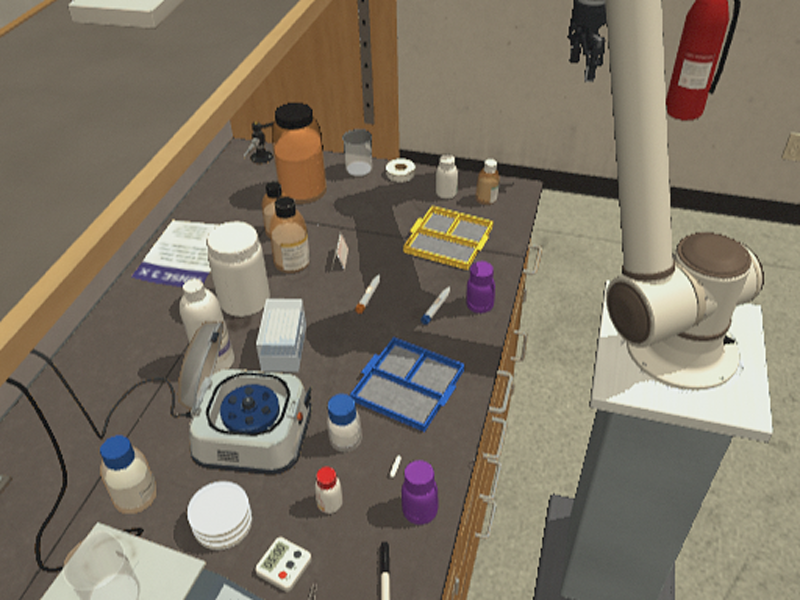

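```bash
cat >> h.py <<'E'
from scipy.spatial.transform import Rotation as R
def px2w(f,u,v,z):
    d=np.load(f'pics/{f}.npz'); r=R.from_quat(d['rotation']).as_matrix()@np.array([(u-d['cx'])/d['fx'],(v-d['cy'])/d['fy'],1]); e=d['eye']
    return (e+r*(z-e[2])/r[2])
def proj(f,p):
    d=np.load(f'pics/{f}.npz'); c=R.from_quat(d['rotation']).as_matrix().T@(np.array(p)-d['eye']); return c[:2]/c[2]*[d['fx'],d['fy']]+[d['cx'],d['cy']]
def crop(f,u0,v0,w,h,k,o):
    im=cv2.imread(f'pics/{f}.png')[v0:v0+h,u0:u0+w]; im=cv2.resize(im,None,fx=k,fy=k,interpolation=cv2.INTER_CUBIC)
    for i in range(0,w,10): cv2.putText(im,str(u0+i),(i*k,8),0,.35,(0,255,255),1); cv2.line(im,(i*k,10),(i*k,14),(0,255,255),1)
    for i in range(0,h,10): cv2.putText(im,str(v0+i),(0,i*k+4),0,.35,(0,255,255),1)
    cv2.imwrite(f'pics/{o}.png',im)
E
python3 - <<'E'
from h import *
crop('top0',115,155,130,80,6,'c1'); crop('top0',240,145,160,90,5,'c2')
E
```

```text
(no output)
```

View pics/c1.png

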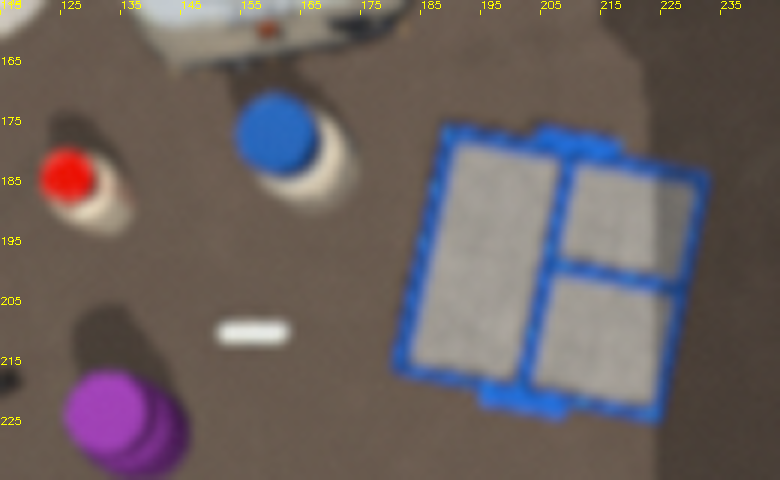

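View pics/c2.png

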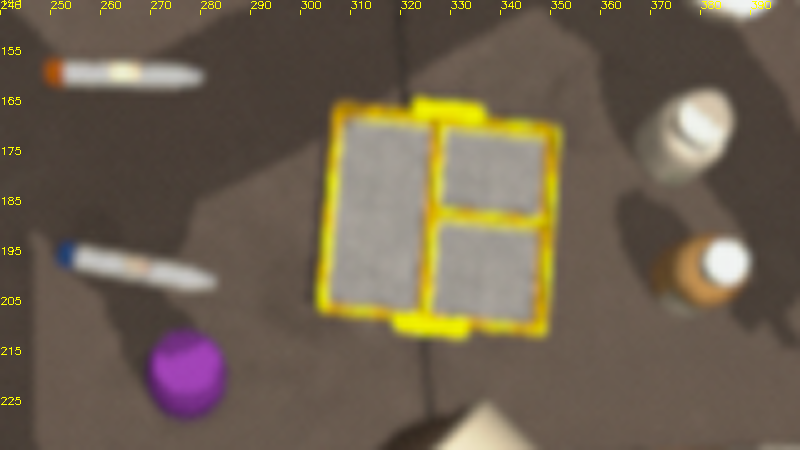

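Run:
```python
from h import *
def c1(x,y,z): return px2w('top0',115+(x+.5)/6-.5,155+(y+.5)/6-.5,z).round(1)
def c2(x,y,z): return px2w('top0',240+(x+.5)/5-.5,145+(y+.5)/5-.5,z).round(1)
for c,t,P in((c1,'blue',[(444,125),(710,175),(662,424),(393,372)]),(c2,'yellow',[(336,102),(562,127),(545,335),(318,312)])):
    q=np.array([c(*p,18) for p in P])[:,:2]; m=q.mean(0)
    xd=(q[0]+q[1]-q[2]-q[3])/2; yd=(q[0]+q[3]-q[1]-q[2])/2
    ax=np.arctan2(xd[1],xd[0]); ay=np.arctan2(-yd[0],yd[1]); a=(ax+ay)/2
    print(t,m,np.linalg.norm(xd),np.linalg.norm(yd),ax,ay)
    Rm=np.array([[np.cos(a),-np.sin(a)],[np.sin(a),np.cos(a)]])
    for n,b in(('long',(0,40)),('bot',(-33,-36)),('small',(38,-36))): print('  ',n,(m+Rm@b).round(1))
print('red',c1(68,175,77),'clear',c1(278,133,96),'purple',c1(105,412,90))
print('stir',c1(253,332,7),c1(217,333,7),c1(290,332,7))
print('orange',c2(45,72,8.5),c2(204,77,8.5)); print('bluet',c2(57,252,8.5),c2(217,283,8.5))
print('white',c2(703,123,95),'amber',c2(727,262,101),'purple2',c2(187,360,90))
# side checks
for n,p in(('red',c1(68,175,77)),('amber',c2(727,262,101)),('white',c2(703,123,95)),('clear',c1(278,133,96)),('stir',c1(253,332,7)),('orange',c2(125,75,8.5))): print(n,proj('side0',p)*1.5625)
```

```text
blue [464.425 213.5  ] 146.22739996320797 156.81885250185962 -0.21852059443045835 -0.23523494551079632
   long [473.4 252.5]
   bot [424.2 185.8]
   small [493.4 169.9]
yellow [ 486.9 -205.1] 148.00979697303828 156.64941749013943 -0.160816815140463 -0.15381415023304032
   long [ 493.2 -165.6]
   bot [ 448.7 -235.5]
   small [ 518.8 -246.6]
red [521.3 474.3  77. ] clear [535.5 353.8  96. ] purple [386.8 448.6  90. ]
stir [439.6 387.4   7. ] [440.  408.1   7. ] [438.7 366.1   7. ]
orange [606.   63.1   8.5] [597.3 -48.7   8.5]
bluet [476.8  60.3   8.5] [450.  -49.2   8.5]
white [ 528.1 -369.5   95. ] amber [ 433.7 -373.6  101. ] purple2 [387.2 -21.   90. ]
red [325.29556855 474.71342111]
amber [490.56230101 161.90577165]
white [448.4409417  159.48706415]
clear [341.48047977 402.97042461]
stir [395.4293133  466.18025363]
orange [369.2006255  292.56378151]
```

play_rows(
  gripper=0.5,
  series=[
    [19.2,33.4,0,0,0,1],
    [19.2,33.4,0,0,0,1],
    [19.2,33.4,0,0,0,1],
    [19.2,33.4,0,0,0,1],
    [19.2,33.4,0,0,0,1],
    [19.2,33.4,0,0,0,1],
    [19.2,33.4,0,0,0,1],
    [19.2,33.4,0,0,0,1],
    [19.2,33.4,0,0,0,1],
    [19.2,33.4,0,0,0,0.9],
    [19.2,33.4,0,0,0,0],
    [19.2,33.4,0,0,0,0],
    [19.2,33.4,0,0,0,0],
    [19.2,33.4,0,0,0,0],
    [19.2,33.4,0,0,0,0],
    [19.2,33.4,0,0,0,0],
    [19.2,33.4,0,0,0,0],
    [0,0,-30,0,0,0],
    [0,0,-30,0,0,0],
    [0,0,-30,0,0,0],
  ],
)

```text
clock: 1.77
position: [602.1, 8.0, 164.9]
ee_rot: [-0.68, 0.733, 0.0, 0.0]
contact_force: [0.3, 0.1, -1.0]
gripper_width: 42.8
grasp_force: 0.0
```

```bash
cat >> h.py <<'E'
def go(x,y,z,deg):
    s=read_state(); p=s['position']; Rm=R.from_quat(s['ee_rot']).as_matrix(); c=np.degrees(np.arctan2(Rm[1,1],Rm[0,1]))
    t=(deg-c+90)%180-90
    rd=np.degrees(R.from_matrix(Rm).as_rotvec())
    print('t',round(s['clock'],2),'pos',p.round(1),'close',round(c,1),'delta',(np.array([x,y,z])-p).round(1),'turn',round(t/6,2),'tilt',Rm[:2,2].round(3),'w',round(s['gripper_width'],1),'F',s['contact_force'].round(1),'g',round(s['grasp_force'],1),'j6',round(s['joints'][5],2))
E
python3 - <<'E'
from h import *
go(601.6,7.2,28,-4.5)
d=snap('wrist','w1'); print(d['eye'])
for p in ((606,63.1,8.5),(597.3,-48.7,8.5),(601.6,7.2,8.5)): print(proj('w1',p))
E
```

```text
t 1.77 pos [602.1   8.  164.9] close 175.6 delta [  -0.5   -0.8 -136.9] turn -0.02 tilt [0. 0.] w 42.8 F [ 0.3  0.1 -1. ] g 0.0 j6 -0.36
[596.75665187 -71.57695528 281.27857108]
[257.11579468 238.29944049]
[257.47582087 124.54462979]
[257.33712082 184.9276156 ]
```

View pics/w1.png

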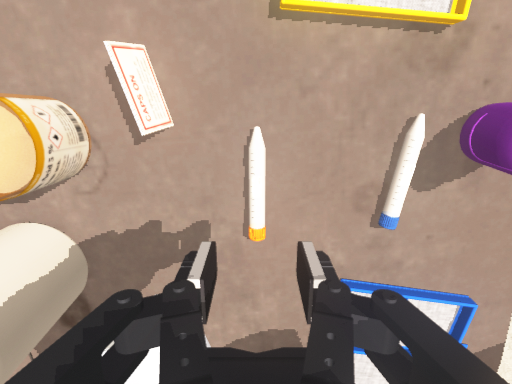

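play_rows(
  series=[
    [0,-0.8,-36,0,0,0],
    [0,0,-36,0,0,0],
    [0,0,-34,0,0,0],
    [0,0,-18,0,0,0],
    [0,0,-12,0,0,0],
    [0,0,0,0,0,0],
  ],
)

```text
clock: 2.32
position: [600.7, 5.6, 28.0]
ee_rot: [-0.679, 0.734, 0.001, -0.002]
contact_force: [-0.6, -0.6, -0.4]
gripper_width: 42.7
grasp_force: 0.0
```

play_rows(
  gripper=0.0,
  series=[
    [0,0,0,0,0,0],
    [0,0,0,0,0,0],
    [0,0,0,0,0,0],
    [0,0,0,0,0,0],
    [0,0,0,0,0,0],
    [0,0,0,0,0,0],
  ],
)

```text
clock: 2.82
position: [603.5, 6.4, 32.3]
ee_rot: [-0.68, 0.734, -0.001, 0.002]
contact_force: [-0.2, 0.6, 5.6]
gripper_width: 12.5
grasp_force: 59.3
```

play_rows(
  series=[
    [0,0,4,0,0,0],
    [0,0,10,0,0,0],
    [0,0,30,0,0,0],
    [0,0,35,0,0,0],
    [0,0,0,0,0,0],
  ],
)

```text
clock: 3.23
position: [606.1, 6.7, 116.9]
ee_rot: [-0.68, 0.733, -0.004, 0.005]
contact_force: [1.1, 0.0, 0.8]
gripper_width: 12.7
grasp_force: 58.7
```

Run:
```python
from h import *
go(601.6,7.2,28,-4.5)
d=snap('wrist','w2')
```

```text
t 3.23 pos [606.1   6.7 116.9] close 175.7 delta [ -4.5   0.5 -88.9] turn -0.03 tilt [0.013 0.001] w 12.7 F [1.1 0.  0.8] g 58.7 j6 -0.36
```

View pics/w2.png

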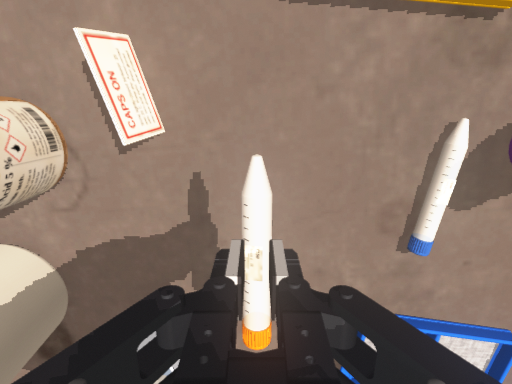

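play_rows(
  series=[
    [-9.5,17.6,2,0,0,0.97],
    [-9.5,17.6,2,0,0,0.97],
    [-9.5,17.6,2,0,0,0.97],
    [-9.5,17.6,2,0,0,0.97],
    [-9.5,17.6,2,0,0,0.97],
    [-9.5,17.6,2,0,0,0.97],
    [-9.5,17.6,2,0,0,0.97],
    [-9.5,17.6,2,0,0,0.97],
    [-9.5,17.6,0,0,0,0.97],
    [-9.5,17.6,0,0,0,0.97],
    [-9.5,17.6,0,0,0,0.97],
    [-9.5,17.6,0,0,0,0.97],
    [-9.5,17.6,0,0,0,0.97],
    [-9.5,17.6,0,0,0,0.97],
    [0,0,0,0,0,0],
    [0,0,0,0,0,0],
  ],
)

```text
clock: 4.62
position: [468.3, 252.8, 125.0]
ee_rot: [0.994, -0.113, -0.0, 0.0]
contact_force: [-0.2, -0.3, 0.1]
gripper_width: 12.4
grasp_force: 58.7
```

Run:
```python
from h import *
go(473.4,252.5,36,77)
```

```text
t 4.62 pos [468.3 252.8 125. ] close -102.9 delta [  5.1  -0.3 -89. ] turn -0.01 tilt [-0.001 -0.001] w 12.4 F [-0.2 -0.3  0.1] g 58.7 j6 0.55
```

play_rows(
  series=[
    [2.5,0,-25,0,0,0],
    [2.5,0,-30,0,0,0],
    [0,0,-20,0,0,0],
    [0,0,-8,0,0,0],
    [0,0,-4,0,0,0],
    [0,0,-2,0,0,0],
    [0,0,0,0,0,0],
    [0,0,0,0,0,0],
  ],
)

```text
clock: 5.28
position: [474.9, 253.0, 37.5]
ee_rot: [0.994, -0.113, 0.001, -0.001]
contact_force: [-1.1, 0.1, 0.6]
gripper_width: 12.8
grasp_force: 58.7
```

play_rows(
  gripper=0.32,
  series=[
    [0,0,-1,0,0,0],
    [0,0,0,0,0,0],
    [0,0,0,0,0,0],
    [0,0,2,0,0,0],
    [0,0,15,0,0,0],
    [0,0,30,0,0,0],
    [0,0,35,0,0,0],
    [0,0,0,0,0,0],
  ],
)

```text
clock: 5.95
position: [477.5, 255.2, 124.0]
ee_rot: [0.994, -0.112, 0.005, -0.005]
contact_force: [1.3, 0.7, 0.5]
gripper_width: 27.3
grasp_force: 0.0
```

Run:
```python
from h import *
go(439.6,376,28,-2)
d=snap('wrist','w3')
for p in ((440,408,7),(438.7,366,7)): print(proj('w3',p))
```

```text
t 5.95 pos [477.5 255.2 124. ] close -102.8 delta [-37.9 120.8 -96. ] turn -13.2 tilt [0.011 0.008] w 27.3 F [1.3 0.7 0.5] g 0.0 j6 0.55
[102.57149478 274.55078898]
[147.00206512 266.9584395 ]
```

View pics/w3.png

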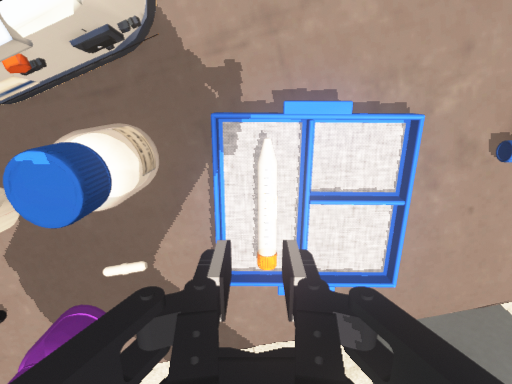

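Run:
```python
from h import *
a=px2w('w3',267,140,12.5);b=px2w('w3',267,270,12.5); print(a,b)
c=np.array([464.4,213.5]); t=-.227; M=np.array([[np.cos(t),np.sin(t)],[-np.sin(t),np.cos(t)]])
for q in(a,b,(a+b)/2): print(M@(q[:2]-c))
print(px2w('w3',104,270,7),px2w('w3',147,266,7))
```

```text
[525.81514645 237.43438165  12.5       ] [415.80740527 261.18700955  12.5       ]
[54.45303461 37.14218437]
[-58.07822155  35.52761355]
[-1.81259347 36.33489896]
[444.14132105 404.97217479   7.        ] [439.6270574  365.67918065   7.        ]
```

play_rows(
  series=[
    [-2.7,8.6,0,0,0,-0.95],
    [-2.7,8.6,0,0,0,-0.95],
    [-2.7,8.6,0,0,0,-0.95],
    [-2.7,8.6,0,0,0,-0.95],
    [-2.7,8.6,0,0,0,-0.95],
    [-2.7,8.6,0,0,0,-0.95],
    [-2.7,8.6,0,0,0,-0.95],
    [-2.7,8.6,0,0,0,-0.95],
    [-2.7,8.6,0,0,0,-0.95],
    [-2.7,8.6,0,0,0,-0.95],
    [-2.7,8.6,0,0,0,-0.95],
    [-2.7,8.6,0,0,0,-0.95],
    [-2.7,8.6,0,0,0,-0.95],
    [-2.7,8.6,0,0,0,-0.95],
    [0,0,0,0,0,0],
    [0,0,0,0,0,0],
    [0,0,0,0,0,0],
  ],
)

```text
clock: 7.42
position: [436.1, 372.3, 116.8]
ee_rot: [-0.691, 0.723, -0.0, -0.001]
contact_force: [0.5, 0.2, -0.1]
gripper_width: 27.1
grasp_force: 0.0
```

Run:
```python
from h import *
go(440,376,28,-3)
```

```text
t 7.42 pos [436.1 372.3 116.8] close 177.4 delta [  3.9   3.7 -88.8] turn -0.06 tilt [-0.001 -0.001] w 27.1 F [ 0.5  0.2 -0.1] g 0.0 j6 -1.04
```

play_rows(
  series=[
    [2,2,-25,0,0,0],
    [2,2,-25,0,0,0],
    [0,0,-20,0,0,0],
    [0,0,-12,0,0,0],
    [0,0,-5,0,0,0],
    [0,0,0,0,0,0],
    [0,0,0,0,0,0],
  ],
)

```text
clock: 8.0
position: [440.7, 376.8, 30.7]
ee_rot: [-0.69, 0.724, -0.0, 0.0]
contact_force: [0.4, -0.0, -0.4]
gripper_width: 27.5
grasp_force: 0.0
```

play_rows(
  gripper=0.0,
  series=[
    [0,0,0,0,0,0],
    [0,0,0,0,0,0],
    [0,0,0,0,0,0],
    [0,0,0,0,0,0],
    [0,0,0,0,0,0],
  ],
)

```text
clock: 8.42
position: [440.8, 377.5, 31.7]
ee_rot: [-0.69, 0.724, 0.0, 0.001]
contact_force: [0.3, -0.7, 5.7]
gripper_width: 7.5
grasp_force: 59.2
```

play_rows(
  series=[
    [0,0,15,0,0,0],
    [0,0,35,0,0,0],
    [0,0,30,0,0,0],
    [4.5,-37,0,0,0,0],
    [4.5,-37,0,0,0,0],
    [4.5,-37,0,0,0,0],
    [4.5,-37,0,0,0,0],
    [4.5,-37,0,0,0,0],
    [4.5,-37,0,0,0,-0.5],
    [4.5,-37,0,0,0,-0.5],
    [4.5,-37,0,0,0,0],
    [4.5,-37,0,0,0,0],
    [4.5,-37,0,0,0,0],
    [4.5,-37,0,0,0,0],
    [4.5,-37,0,0,0,0],
    [4.5,-37,0,0,0,0],
    [4.5,-37,0,0,0,0],
    [4.5,-37,0,0,0,0],
    [4.5,-37,0,0,0,0],
    [4.5,-37,0,0,0,0],
  ],
)

```text
clock: 10.08
position: [516.6, -253.9, 110.3]
ee_rot: [-0.651, 0.759, 0.0, 0.0]
contact_force: [0.6, -0.0, 0.4]
gripper_width: 7.7
grasp_force: 58.7
```

play_rows(
  series=[
    [0,0,0,0,0,0],
    [0,0,0,0,0,0],
  ],
)

```text
clock: 10.25
position: [516.3, -253.8, 109.8]
ee_rot: [-0.65, 0.76, 0.0, -0.0]
contact_force: [-0.6, -0.5, -0.4]
gripper_width: 7.7
grasp_force: 58.7
```

Run:
```python
from h import *
go(517.4,-255.5,36,-9)
```

```text
t 10.25 pos [ 516.3 -253.8  109.8] close 171.0 delta [  1.1  -1.7 -73.8] turn -0.0 tilt [-0.  0.] w 7.7 F [-0.6 -0.5 -0.4] g 58.7 j6 0.02
```

play_rows(
  series=[
    [1,-2,-25,0,0,0],
    [0,0,-25,0,0,0],
    [0,0,-15,0,0,0],
    [0,0,-7,0,0,0],
    [0,0,-2,0,0,0],
    [0,0,0,0,0,0],
    [0,0,0,0,0,0],
  ],
)

```text
clock: 10.83
position: [518.5, -253.5, 37.1]
ee_rot: [-0.652, 0.759, -0.001, 0.001]
contact_force: [0.6, 0.2, 0.6]
gripper_width: 7.5
grasp_force: 58.7
```

play_rows(
  gripper=0.2,
  series=[
    [0,0,0,0,0,0],
    [0,0,0,0,0,0],
    [0,0,0,0,0,0],
    [0,0,3,0,0,0],
    [0,0,20,0,0,0],
    [0,0,30,0,0,0],
    [0,0,35,0,0,0],
    [0,0,0,0,0,0],
    [0,0,0,0,0,0],
  ],
)

```text
clock: 11.58
position: [519.2, -254.5, 127.2]
ee_rot: [-0.651, 0.759, -0.002, 0.002]
contact_force: [0.7, 0.2, -0.3]
gripper_width: 17.2
grasp_force: 0.0
```

Run:
```python
from h import *
go(467,20,29,-13.8)
d=snap('wrist','w4')
```

```text
t 11.58 pos [ 519.2 -254.5  127.2] close 171.3 delta [-52.2 274.5 -98.2] turn -0.84 tilt [ 0.006 -0.001] w 17.2 F [ 0.7  0.2 -0.3] g 0.0 j6 0.02
```

View pics/w4.png

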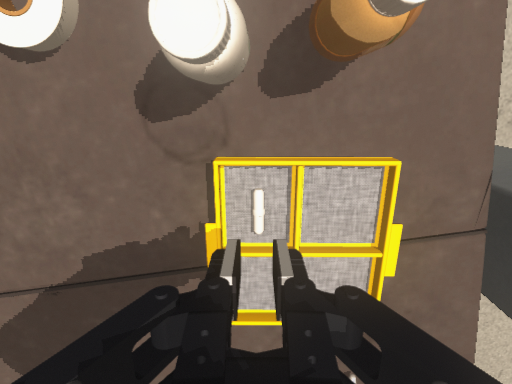

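play_rows(
  gripper=0.45,
  series=[
    [-6.5,34.3,0,0,0,-0.4],
    [-6.5,34.3,0,0,0,-0.4],
    [-6.5,34.3,0,0,0,0],
    [-6.5,34.3,0,0,0,0],
    [-6.5,34.3,0,0,0,0],
    [-6.5,34.3,0,0,0,0],
    [-6.5,34.3,0,0,0,0],
    [-6.5,34.3,0,0,0,0],
    [0,0,0,0,0,0],
    [0,0,0,0,0,0],
    [0,0,0,0,0,0],
  ],
)

```text
clock: 12.55
position: [465.2, 20.1, 123.5]
ee_rot: [-0.619, 0.785, 0.0, -0.001]
contact_force: [-0.6, -0.5, -0.2]
gripper_width: 38.6
grasp_force: 0.0
```

Run:
```python
from h import *
go(467,20,30,-13.8)
d=snap('wrist','w5')
print(proj('w5',(476.8,60.3,8.5)),proj('w5',(450,-49.2,8.5)))
im=d['image'].astype(int); m=(im[:,:,2]>im[:,:,0]+40)&(im[:,:,2]>60)
m[:, :150]=0; m[:,370:]=0; v,u=np.nonzero(m); print(len(u),u.mean(),v.mean(),v.min(),v.max())
```

```text
t 12.55 pos [465.2  20.1 123.5] close 166.5 delta [  1.8  -0.1 -93.5] turn -0.05 tilt [-0.002 -0.001] w 38.6 F [-0.6 -0.5 -0.2] g 0.0 j6 -0.63
[254.42433234 245.84120364] [254.77149134 110.17364245]
2201 275.67787369377555 318.2598818718764 232 383
```

play_rows(
  series=[
    [1.5,0,-30,0,0,0],
    [0,0,-30,0,0,0],
    [0,0,-18,0,0,0],
    [0,0,-12,0,0,0],
    [0,0,-4,0,0,0],
    [0,0,0,0,0,0],
    [0,0,0,0,0,0],
  ],
)

```text
clock: 13.18
position: [467.7, 19.6, 30.5]
ee_rot: [-0.618, 0.786, -0.0, 0.0]
contact_force: [-0.7, -0.2, 0.3]
gripper_width: 38.6
grasp_force: 0.0
```

play_rows(
  gripper=0.0,
  series=[
    [0,0,0,0,0,0],
    [0,0,0,0,0,0],
    [0,0,0,0,0,0],
    [0,0,0,0,0,0],
    [0,0,0,0,0,0],
    [0,0,10,0,0,0],
    [0,0,30,0,0,0],
    [0,0,35,0,0,0],
    [0,0,10,0,0,0],
    [0,0,0,0,0,0],
  ],
)

```text
clock: 14.02
position: [469.2, 21.2, 118.5]
ee_rot: [-0.619, 0.785, -0.001, 0.004]
contact_force: [0.6, -1.1, -0.5]
gripper_width: 13.2
grasp_force: 58.8
```

Run:
```python
from h import *
# tray-y closing = 81 deg; grasp 15 mm toward the cap
go(493.2,-165.6,36,81)
```

```text
t 14.02 pos [469.2  21.2 118.5] close 166.5 delta [  24.  -186.8  -82.5] turn -14.25 tilt [0.007 0.003] w 13.2 F [ 0.6 -1.1 -0.5] g 58.8 j6 -0.63
```

play_rows(
  series=[
    [2.6,-12.6,8,0,0,-0.95],
    [2.6,-12.6,8,0,0,-0.95],
    [2.6,-12.6,8,0,0,-0.95],
    [2.6,-12.6,0,0,0,-0.95],
    [2.6,-12.6,0,0,0,-0.95],
    [2.6,-12.6,0,0,0,-0.95],
    [2.6,-12.6,0,0,0,-0.95],
    [2.6,-12.6,0,0,0,-0.95],
    [2.6,-12.6,0,0,0,-0.95],
    [2.6,-12.6,0,0,0,-0.95],
    [2.6,-12.6,0,0,0,-0.95],
    [2.6,-12.6,0,0,0,-0.95],
    [2.6,-12.6,0,0,0,-0.95],
    [2.6,-12.6,0,0,0,-0.95],
    [2.6,-12.6,0,0,0,-0.95],
    [0,0,0,0,0,0],
    [0,0,0,0,0,0],
  ],
)

```text
clock: 15.43
position: [505.5, -168.8, 138.0]
ee_rot: [0.079, 0.997, 0.0, -0.001]
contact_force: [0.1, -0.1, -0.6]
gripper_width: 12.8
grasp_force: 58.8
```

Run:
```python
from h import *
go(508,-168,36,81)
```

```text
t 15.43 pos [ 505.5 -168.8  138. ] close 81.0 delta [   2.5    0.8 -102. ] turn 0.01 tilt [-0.002  0.001] w 12.8 F [ 0.1 -0.1 -0.6] g 58.8 j6 -1.71
```

play_rows(
  series=[
    [2,1,-30,0,0,0],
    [0,0,-30,0,0,0],
    [0,0,-22,0,0,0],
    [0,0,-14,0,0,0],
    [0,0,-6,0,0,0],
    [0,0,-2,0,0,0],
    [0,0,0,0,0,0],
    [0,0,0,0,0,0],
  ],
)

```text
clock: 16.1
position: [508.3, -167.1, 35.7]
ee_rot: [0.078, 0.997, 0.0, 0.0]
contact_force: [0.7, 0.1, 0.3]
gripper_width: 12.5
grasp_force: 58.8
```

play_rows(
  gripper=0.3,
  series=[
    [0,0,0,0,0,0],
    [0,0,0,0,0,0],
    [0,0,0,0,0,0],
    [0,0,3,0,0,0],
    [0,0,20,0,0,0],
    [0,0,30,0,0,0],
    [0,0,35,0,0,0],
    [0,0,15,0,0,0],
    [0,0,0,0,0,0],
  ],
)

```text
clock: 16.85
position: [511.0, -168.0, 143.0]
ee_rot: [0.078, 0.997, -0.0, 0.005]
contact_force: [-0.4, -0.1, -0.7]
gripper_width: 25.9
grasp_force: 0.0
```

Run:
```python
from h import *
go(433.7,-373.6,150,95)
d=snap('wrist','w6')
```

```text
t 16.85 pos [ 511. -168.  143.] close 81.0 delta [ -77.3 -205.6    7. ] turn 2.33 tilt [ 0.01  -0.001] w 25.9 F [-0.4 -0.1 -0.7] g 0.0 j6 -1.71
```

View pics/w6.png

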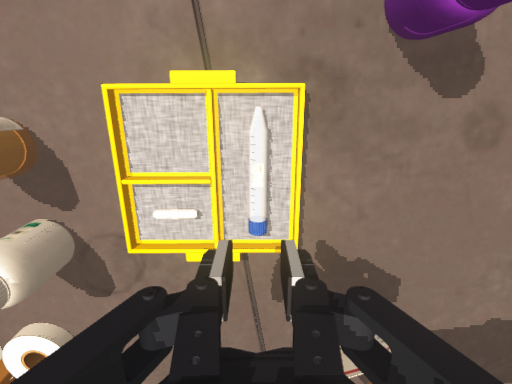

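play_rows(
  gripper=1.0,
  series=[
    [-12.9,-34.3,12,0,0,0.6],
    [-12.9,-34.3,12,0,0,0.6],
    [-12.9,-34.3,0,0,0,0.6],
    [-12.9,-34.3,0,0,0,0],
    [-12.9,-34.3,0,0,0,0],
    [-12.9,-34.3,0,0,0,0],
    [0,0,0,0,0,0],
    [0,0,0,0,0,0],
    [0,0,0,0,0,0],
  ],
)

```text
clock: 17.65
position: [430.1, -373.2, 160.9]
ee_rot: [-0.015, 1.0, 0.001, -0.001]
contact_force: [0.2, -0.7, 0.6]
gripper_width: 85.4
grasp_force: 0.0
```

Run:
```python
from h import *
a=px2w('w6',258,106,12.5);b=px2w('w6',257,235,12.5)
c=np.array([486.9,-205.1]); t=-.157; M=np.array([[np.cos(t),np.sin(t)],[-np.sin(t),np.cos(t)]])
for q in(a,b,px2w('w6',175,214,9)): print((M@(q[:2]-c)).round(1))
go(433.7,-373.6,58,92)
d=snap('wrist','w7'); print(proj('w7',(433.7,-373.6,101)),proj('w7',(433.7,-373.6,0)))
```

```text
[-54.1  42.2]
[58.6 41.5]
[ 39.4 -32.5]
t 17.65 pos [ 430.1 -373.2  160.9] close 91.7 delta [   3.6   -0.4 -102.9] turn 0.05 tilt [-0.002  0.002] w 85.4 F [ 0.2 -0.7  0.6] g 0.0 j6 -1.11
[254.77541412 232.72149683] [255.15275853 188.18771792]
```

View pics/w7.png

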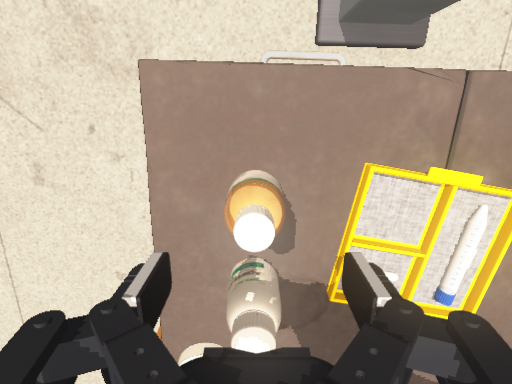

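play_rows(
  series=[
    [2,0,-25,0,0,0],
    [1.5,0,-25,0,0,0],
    [0,0,-20,0,0,0],
    [0,0,-15,0,0,0],
    [0,0,-11,0,0,0],
    [0,0,-5,0,0,0],
    [0,0,0,0,0,0],
    [0,0,0,0,0,0],
  ],
)

```text
clock: 18.37
position: [435.1, -373.3, 61.8]
ee_rot: [-0.016, 1.0, -0.0, 0.0]
contact_force: [0.3, 0.5, -0.4]
gripper_width: 84.9
grasp_force: 0.0
```

play_rows(
  gripper=0.0,
  series=[
    [0,0,0,0,0,0],
    [0,0,0,0,0,0],
    [0,0,0,0,0,0],
    [0,0,0,0,0,0],
    [0,0,0,0,0,0],
    [0,0,0,0,0,0],
  ],
)

```text
clock: 18.87
position: [434.9, -374.0, 62.7]
ee_rot: [-0.015, 1.0, -0.001, 0.001]
contact_force: [-0.7, 0.4, 5.6]
gripper_width: 46.8
grasp_force: 61.2
```

play_rows(
  series=[
    [0,0,8,0,0,0],
    [0,0,20,0,0,0],
    [0,0,35,0,0,0],
    [0,0,35,0,0,0],
    [0,0,30,0,0,0],
    [0,0,0,0,0,0],
    [0,0,0,0,0,0],
  ],
)

```text
clock: 19.45
position: [434.9, -373.7, 191.4]
ee_rot: [-0.015, 1.0, -0.001, 0.002]
contact_force: [-0.2, -0.5, -2.7]
gripper_width: 47.1
grasp_force: 62.0
```

play_rows(
  series=[
    [-0.7,15,0,0,0,0],
    [-0.7,25,0,0,0,0],
    [-0.7,35,0,0,0,0],
    [-0.7,37,0,0,0,0],
    [-0.7,37,0,0,0,0],
    [-0.7,37,0,0,0,0],
    [-0.7,37,0,0,0,0],
    [-0.7,37,0,0,0,0],
    [-0.7,37,0,0,0,0],
    [-0.7,37,0,0,0,0],
    [-0.7,37,0,0,0,0],
    [-0.7,37,0,0,0,0],
    [-0.7,37,0,0,0,0],
    [-0.7,37,0,0,0,0],
    [-0.7,33,0,0,0,0],
    [-0.7,25,0,0,0,0],
    [-0.7,20,0,0,0,0],
    [0,0,0,0,0,0],
    [0,0,0,0,0,0],
    [0,0,0,0,0,0],
  ],
)

```text
clock: 21.12
position: [421.2, 185.7, 188.0]
ee_rot: [-0.015, 1.0, -0.001, -0.001]
contact_force: [0.7, -0.8, -1.5]
gripper_width: 47.1
grasp_force: 62.1
```

Run:
```python
from h import *
go(424.2,185.8,68,92)
```

```text
t 21.12 pos [421.2 185.7 188. ] close 91.8 delta [ 3.0e+00  1.0e-01 -1.2e+02] turn 0.04 tilt [-0.003 -0.002] w 47.1 F [ 0.7 -0.8 -1.5] g 62.1 j6 -2.31
```

play_rows(
  series=[
    [1,0,-20,0,0,0],
    [1,0,-30,0,0,0],
    [1,0,-25,0,0,0],
    [0,0,-20,0,0,0],
    [0,0,-12,0,0,0],
    [0,0,-8,0,0,0],
    [0,0,-2,0,0,0],
    [0,0,-1,0,0,0],
    [0,0,0,0,0,0],
    [0,0,0,0,0,0],
  ],
)

```text
clock: 21.95
position: [426.0, 186.7, 72.1]
ee_rot: [-0.015, 1.0, 0.001, 0.001]
contact_force: [1.1, -0.1, -2.2]
gripper_width: 46.4
grasp_force: 62.1
```

play_rows(
  series=[
    [0,0,-1,0,0,0],
    [0,0,-1,0,0,0],
    [0,0,0,0,0,0],
  ],
)

```text
clock: 22.2
position: [425.5, 186.6, 69.5]
ee_rot: [-0.015, 1.0, 0.0, 0.0]
contact_force: [0.8, -0.9, -1.6]
gripper_width: 47.0
grasp_force: 62.1
```

play_rows(
  series=[
    [0,0,-1,0,0,0],
    [0,0,-1,0,0,0],
    [0,0,-0.5,0,0,0],
    [0,0,0,0,0,0],
    [0,0,0,0,0,0],
  ],
)

```text
clock: 22.62
position: [425.5, 186.5, 66.8]
ee_rot: [-0.015, 1.0, -0.0, -0.0]
contact_force: [1.3, 0.4, -0.2]
gripper_width: 47.0
grasp_force: 62.2
```

play_rows(
  series=[
    [0,0,-0.7,0,0,0],
    [0,0,0,0,0,0],
    [0,0,0,0,0,0],
  ],
)

```text
clock: 22.87
position: [425.6, 186.5, 66.7]
ee_rot: [-0.015, 1.0, -0.0, 0.0]
contact_force: [-2.3, -0.4, 5.3]
gripper_width: 46.7
grasp_force: 62.7
```

play_rows(
  gripper=1.0,
  series=[
    [0,0,0,0,0,0],
    [0,0,0,0,0,0],
    [0,0,0,0,0,0],
    [0,0,0,0,0,0],
    [0,0,0,0,0,0],
    [0,0,0,0,0,0],
  ],
)

```text
clock: 23.37
position: [425.5, 186.5, 66.0]
ee_rot: [-0.015, 1.0, -0.0, -0.0]
contact_force: [-0.2, 0.3, -0.0]
gripper_width: 85.5
grasp_force: 0.0
```

play_rows(
  series=[
    [0,0,15,0,0,0],
    [0,0,35,0,0,0],
    [0,0,35,0,0,0],
    [0,0,30,0,0,0],
    [0,0,0,0,0,0],
    [0,0,0,0,0,0],
  ],
)

```text
clock: 23.87
position: [426.1, 187.2, 182.9]
ee_rot: [-0.015, 1.0, 0.002, 0.002]
contact_force: [-0.3, 0.1, -0.8]
gripper_width: 85.4
grasp_force: 0.0
```

Run:
```python
from h import *
go(521.3,474.3,44,92)
d=snap('wrist','w8')
```

```text
t 23.87 pos [426.1 187.2 182.9] close 91.8 delta [  95.2  287.1 -138.9] turn 0.04 tilt [0.004 0.004] w 85.4 F [-0.3  0.1 -0.8] g 0.0 j6 -2.3
```

View pics/w8.png

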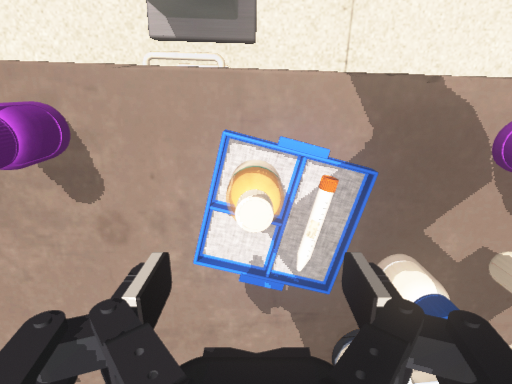

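play_rows(
  series=[
    [10.5,31.8,0,0,0,0.8],
    [10.5,31.8,0,0,0,0.8],
    [10.5,31.8,0,0,0,0.8],
    [10.5,31.8,0,0,0,0.8],
    [10.5,31.8,0,0,0,0.8],
    [10.5,31.8,0,0,0,0.8],
    [10.5,31.8,0,0,0,0.8],
    [10.5,31.8,0,0,0,0.8],
    [10.5,31.8,0,0,0,0.8],
    [0,0,-20,0,0,0],
    [0,0,-15,0,0,0],
    [0,0,0,0,0,0],
    [0,0,0,0,0,0],
  ],
)

```text
clock: 25.0
position: [519.2, 471.7, 143.0]
ee_rot: [-0.382, 0.924, -0.002, -0.003]
contact_force: [-0.2, -1.0, 1.2]
gripper_width: 85.0
grasp_force: 0.0
```

Run:
```python
from h import *
go(521.3,474.3,44,135)
d=snap('wrist','w9'); print(proj('w9',(521.3,474.3,77)))
im=d['image'].astype(int); m=(im[:,:,0]>150)&(im[:,:,1]<60)&(im[:,:,2]<60); v,u=np.nonzero(m); print(len(u),np.median(u),np.median(v),u.min(),u.max(),v.min(),v.max())
```

```text
t 25.0 pos [519.2 471.7 143. ] close 135.0 delta [  2.1   2.6 -99. ] turn 0.01 tilt [-0.003 -0.005] w 85.0 F [-0.2 -1.   1.2] g 0.0 j6 -1.75
[257.25066003 228.81011487]
1371 259.0 227.0 238 281 201 247
```

View pics/w9.png

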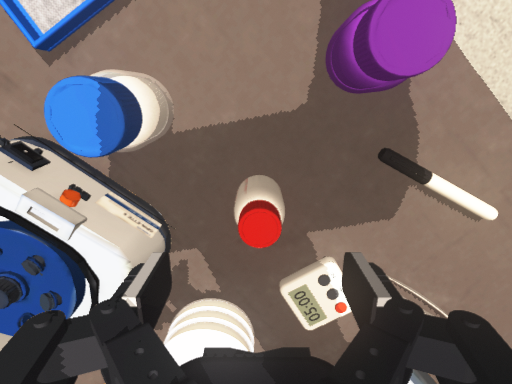

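play_rows(
  series=[
    [1,1,-25,0,0,0],
    [0.5,1,-25,0,0,0],
    [0,0,-20,0,0,0],
    [0,0,-14,0,0,0],
    [0,0,-10,0,0,0],
    [0,0,-4,0,0,0],
    [0,0,0,0,0,0],
    [0,0,0,0,0,0],
  ],
)

```text
clock: 25.72
position: [522.1, 475.2, 49.4]
ee_rot: [-0.382, 0.924, 0.0, 0.001]
contact_force: [-0.3, -0.3, 0.3]
gripper_width: 85.6
grasp_force: 0.0
```

play_rows(
  gripper=0.0,
  series=[
    [0,0,0,0,0,0],
    [0,0,0,0,0,0],
    [0,0,0,0,0,0],
    [0,0,0,0,0,0],
    [0,0,0,0,0,0],
    [0,0,0,0,0,0],
  ],
)

```text
clock: 26.22
position: [521.9, 475.4, 49.2]
ee_rot: [-0.383, 0.924, 0.0, 0.001]
contact_force: [-1.4, -0.7, 3.9]
gripper_width: 37.1
grasp_force: 60.5
```

play_rows(
  series=[
    [0,0,8,0,0,0],
    [0,0,22,0,0,0],
    [0,0,35,0,0,0],
    [0,0,35,0,0,0],
    [0,0,30,0,0,0],
    [0,0,0,0,0,0],
    [0,0,0,0,0,0],
  ],
)

```text
clock: 26.8
position: [521.9, 475.3, 180.9]
ee_rot: [-0.382, 0.924, 0.001, 0.002]
contact_force: [-0.4, -0.7, -2.4]
gripper_width: 36.8
grasp_force: 60.1
```

play_rows(
  series=[
    [-3.6,-20,0,0,0,0],
    [-3.6,-30,0,0,0,0],
    [-3.6,-37,0,0,0,0],
    [-3.6,-38,0,0,0,0],
    [-3.6,-38,0,0,0,0],
    [-3.6,-38,0,0,0,0],
    [-3.6,-38,0,0,0,0],
    [-3.6,-38,0,0,0,0],
    [-3.6,-38,0,0,0,0],
    [-3.6,-38,0,0,0,0],
    [-3.6,-38,0,0,0,0],
    [-3.6,-38,0,0,0,0],
    [-3.6,-38,0,0,0,0],
    [-3.6,-38,0,0,0,0],
    [-3.6,-38,0,0,0,0],
    [-3.6,-38,0,0,0,0],
    [-3.6,-38,0,0,0,0],
    [-3.6,-38,0,0,0,0],
    [-3.6,-30,0,0,0,0],
    [-3.6,-22,0,0,0,0],
  ],
)

```text
clock: 28.47
position: [447.6, -236.4, 176.4]
ee_rot: [-0.381, 0.925, 0.001, -0.002]
contact_force: [0.5, 0.6, -0.9]
gripper_width: 36.8
grasp_force: 60.1
```

play_rows(
  series=[
    [0,0,0,0,0,0],
    [0,0,0,0,0,0],
    [0,0,0,0,0,0],
  ],
)

```text
clock: 28.72
position: [448.6, -233.9, 177.0]
ee_rot: [-0.382, 0.924, 0.001, -0.001]
contact_force: [0.4, -0.1, -0.5]
gripper_width: 36.6
grasp_force: 60.2
```

Run:
```python
from h import *
go(448.7,-235.5,57,135)
```

```text
t 28.72 pos [ 448.6 -233.9  177. ] close 134.9 delta [ 1.0e-01 -1.6e+00 -1.2e+02] turn 0.01 tilt [-0.003  0.001] w 36.6 F [ 0.4 -0.1 -0.5] g 60.2 j6 -0.63
```

Contact expected near z = 53.

play_rows(
  series=[
    [0,-1,-20,0,0,0],
    [0,0,-30,0,0,0],
    [0,0,-25,0,0,0],
    [0,0,-20,0,0,0],
    [0,0,-12,0,0,0],
    [0,0,-8,0,0,0],
    [0,0,-4,0,0,0],
    [0,0,-1,0,0,0],
    [0,0,0,0,0,0],
    [0,0,0,0,0,0],
  ],
)

```text
clock: 29.55
position: [450.1, -235.2, 58.9]
ee_rot: [-0.383, 0.924, -0.001, 0.001]
contact_force: [-0.1, 0.7, -0.9]
gripper_width: 36.6
grasp_force: 60.2
```

play_rows(
  series=[
    [0,0,-1,0,0,0],
    [0,0,-1,0,0,0],
    [0,0,-0.5,0,0,0],
    [0,0,0,0,0,0],
    [0,0,0,0,0,0],
  ],
)

```text
clock: 29.97
position: [449.5, -235.4, 55.7]
ee_rot: [-0.382, 0.924, -0.0, 0.0]
contact_force: [0.4, 0.0, -1.7]
gripper_width: 36.9
grasp_force: 60.2
```

play_rows(
  series=[
    [0,0,-1,0,0,0],
    [0,0,-1,0,0,0],
    [0,0,-0.5,0,0,0],
    [0,0,0,0,0,0],
    [0,0,0,0,0,0],
  ],
)

```text
clock: 30.38
position: [449.4, -235.3, 53.2]
ee_rot: [-0.382, 0.924, 0.0, -0.0]
contact_force: [0.0, -0.1, 1.0]
gripper_width: 36.6
grasp_force: 60.4
```

play_rows(
  series=[
    [0,0,-0.5,0,0,0],
    [0,0,0,0,0,0],
    [0,0,0,0,0,0],
  ],
)

```text
clock: 30.63
position: [449.4, -235.3, 53.2]
ee_rot: [-0.382, 0.924, -0.0, -0.0]
contact_force: [-0.8, 0.2, 5.1]
gripper_width: 36.1
grasp_force: 61.0
```

play_rows(
  gripper=0.8,
  series=[
    [0,0,0,0,0,0],
    [0,0,0,0,0,0],
    [0,0,0,0,0,0],
    [0,0,0,0,0,0],
    [0,0,0,0,0,0],
    [0,0,0,0,0,0],
  ],
)

```text
clock: 31.13
position: [449.5, -235.3, 52.5]
ee_rot: [-0.382, 0.924, 0.0, -0.0]
contact_force: [-0.8, -0.1, -1.0]
gripper_width: 68.2
grasp_force: 0.0
```

play_rows(
  series=[
    [0,0,15,0,0,0],
    [0,0,35,0,0,0],
    [0,0,35,0,0,0],
    [0,0,35,0,0,0],
    [0,0,35,0,0,0],
    [0,0,30,0,0,0],
    [0,0,0,0,0,0],
    [0,0,0,0,0,0],
    [0,0,0,0,0,0],
    [0,0,0,0,0,0],
  ],
)

```text
clock: 31.97
position: [448.6, -235.0, 236.1]
ee_rot: [-0.382, 0.924, 0.001, -0.001]
contact_force: [-0.7, -0.6, -0.8]
gripper_width: 68.3
grasp_force: 0.0
```

Run:
```python
from h import *
go(0,0,0,0)
d=snap('side','s2'); cv2.imwrite('pics/s2b.png',cv2.resize(d['image'][90:330,80:400,::-1],(800,600),interpolation=cv2.INTER_CUBIC))
```

```text
t 31.97 pos [ 448.6 -235.   236.1] close 134.9 delta [-448.6  235.  -236.1] turn 7.51 tilt [-0.003  0.001] w 68.3 F [-0.7 -0.6 -0.8] g 0.0 j6 -0.62
```

View pics/s2b.png

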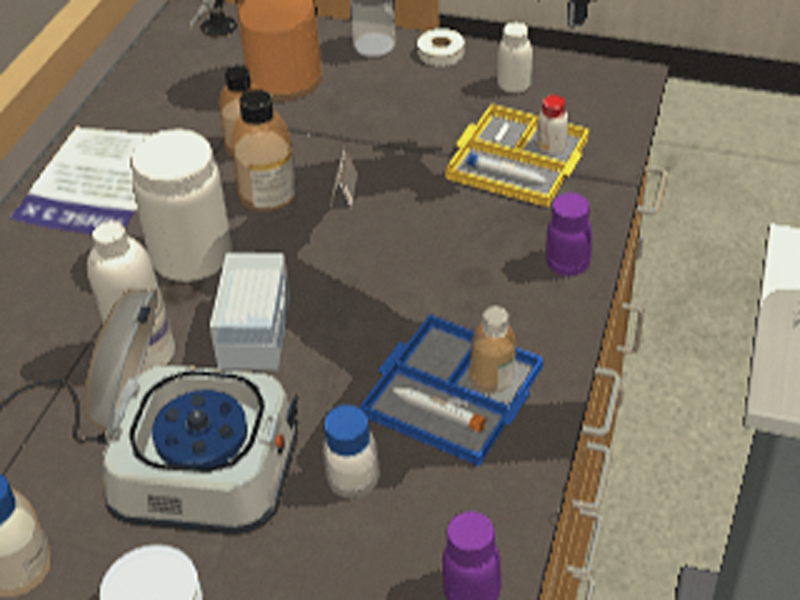

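```bash
python3 -c "from bench import job_done; print(job_done())"
```

```text
the job is handed in; nothing more can be done
None
```

Both kits are made up and the job is handed in at about 32 s of the 122 s. The last picture shows every part in its bay, both bottles upright, and the two spare bottles where they stood; the judge's verdict was not returned.

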